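# Load the last sample tube and lift the carrier off its turntable

### The job

Take the red-capped sample tube out of the slanted rack and stand it in the one empty cup of the round carrier, lowering it to the bottom before letting go. Then take the carrier by its blue handle, lift it with its four tubes about 10 cm straight up off the turntable, and finish while still holding it there in the gripper, level and still. Do not tip the carrier, and leave the other tubes, the beaker and the jar where they are.

Things in the scene. Friction and masses are not known exactly. Their poses are not given: they have to be found in the camera images.
- red_tube: The tube to load, red cap, amber glass, white label: capped tube 105 mm long, 16 mm across, cap 18 mm across on the top 22 mm, 35 g. Origin: centre of the tapered foot; z along the tube to the cap. Starts in any of the three rack cups, leaning 0.42 rad (24 deg) from upright towards the rack's -x, foot 48 mm down the cup, about 55 mm standing out. Pulls out freely along its axis.
- carrier: Loose carrier, 0.42 kg empty, facing any way: aluminium disc 180 mm across, 8 mm thick, four square steel cups at +-42.4 mm in x and y, post with blue handle in the middle. The cup at +x +y is empty; the other three hold white-capped tubes, tops 115 mm above the underside. Origin: centre of the underside; z up, x along the handle bar.
- handle (a point): Centre of the blue handle bar on the carrier: bar 60 mm long (carrier x), 18 mm thick (carrier y), 28 mm high, 111 mm above the carrier's underside. Grip it from above across its 18 mm.
- cup_empty (a point): Centre of the inner floor of the empty cup, 10 mm above the carrier's underside. Square cup: bore 20 x 20 mm, 25 mm outside, sides along carrier x and y, mouth 48 mm above the floor along z. Axes as the carrier's.
- dock: Fixed grey turntable, 200 mm across, that the carrier sits on. Its seat is 30 mm above its origin (centre of the underside, on the bench); a black rim of 190 mm bore stands 8 mm above the seat around the carrier, leaving 5 mm all round.
- rack: Fixed slanted tube rack: black base 130 x 190 x 12 mm with three white leaning cups (square bore 20 mm, 60 mm apart along its y). Top point of the cups about 71 mm above the bench. Origin: centre of the underside; the tubes' caps lean towards its -x, the robot's side.
- green_tube: Green-capped tube in another cup of the rack, leave alone: capped tube 105 mm long, 16 mm across, cap 18 mm across on the top 22 mm, 35 g. Origin: centre of the tapered foot; z along the tube to the cap. 
- yellow_tube: Yellow-capped tube in another cup of the rack, leave alone: capped tube 105 mm long, 16 mm across, cap 18 mm across on the top 22 mm, 35 g. Origin: centre of the tapered foot; z along the tube to the cap. 
- loaded_a: White-capped tube (green glass) already in the carrier: capped tube 105 mm long, 16 mm across, cap 18 mm across on the top 22 mm, 35 g. Origin: centre of the tapered foot; z along the tube to the cap. 
- loaded_b: White-capped tube (amber glass) already in the carrier, diagonally across from the empty cup: capped tube 105 mm long, 16 mm across, cap 18 mm across on the top 22 mm, 35 g. Origin: centre of the tapered foot; z along the tube to the cap. 
- loaded_c: White-capped tube (amber glass) already in the carrier: capped tube 105 mm long, 16 mm across, cap 18 mm across on the top 22 mm, 35 g. Origin: centre of the tapered foot; z along the tube to the cap. 
- cup_a (a point): Centre of the inner floor of the cup at carrier -x +y, which holds loaded_a.
- cup_b (a point): Centre of the inner floor of the cup at carrier -x -y, which holds loaded_b.
- cup_c (a point): Centre of the inner floor of the cup at carrier +x -y, which holds loaded_c.
- beaker: Empty glass beaker, 72 mm across, 85 mm high, standing on the bench beyond the work, leave alone. Origin: centre of the underside.
- jar: Amber jar with black lid, 64 mm across, 70 mm high, standing on the bench beyond the work, leave alone. Origin: centre of the underside.

How it is judged:
By the outcome, as a careful person would: the job done as asked, in the order asked, and still so for the second after the job is handed in, while the arm keeps its last pose, push and grip.
It also fails if it takes over 61 s, if anything falls off the work surface, if the arm or the gripper's body presses on something with over 40 N, if the wrist force passes 120 N, or if a joint passes its speed limit or range.

### The arm

A 7-joint arm with a two-finger parallel gripper is mounted at the origin on the work surface. World frame = base frame: x ahead of the robot, y to its left, z up, the work surface at z = 0. Lengths are in m, angles in rad, forces in N, time in s.
With the tool pointing down it reaches from about 0.35 to 0.9 m from the base axis. Payload 19.9 kg.
Tool frame: the origin (TCP) lies between the finger pads, 19 mm behind the fingertips; this is the grasp point; z points along the fingers, y is the line along which they close (so a half turn about z gives the same grasp; the last joint's range is limited). The gripper opens to 94 mm and grips with 3 to 60 N. Pads are 16 mm wide; open, the fingers measure 119 mm over their backs; the gripper's body (75 mm by 177 mm) begins 78 mm behind the grasp point.
Start: joints at [1.165, 0.417, -0.01, 1.614, 0.005, 1.111, -0.053], TCP at [0.223, -0.584, 0.224] pointing down, gripper open.
Joint ranges: [-2.81, 2.81], [-0.39, 2.02], [-1.27, 1.25], [0.06, 2.57], [-1.19, 4.33], [0.19, 2], [-2.82, 2.82]. Speed limits (rad/s): [1.89, 1.89, 2.39, 2.39, 3.01, 3.01, 3.01].

### API

Orientations are given as a rotation vector (axis times angle).
In Python, from station import r, imaging, nets gives the robot as it stands.
- The arm moves only by the tool servo_tool, never from a script. Its argument "targets" is a list of rows, each a list of 7 numbers: the shift along the tool's x, y, z scaled (see below), then the turn, a rotation vector about the tool's x, y, z scaled (see below), then the opening, from 0 (shut) to 1 (fully open). A call has 1 to 20 rows; each row shifts and turns the commanded pose from where the row before left it, along the tool's axes as they then stand; what a row does not reach is not made up. The controller multiplies each number of a shift by 0.2 m and each number of a turn by 90 degrees. A row lasts 1/12 s, in which the tool goes at most 41.7 mm and 7.16 degrees, less where a joint would pass 70% of its speed; a pose out of reach is approached as far as the arm can. A call with a number of a shift or a turn outside -1 to 1 is refused whole. A call with a gripper value outside its range is refused whole. The fingers move at their own pace and stop on an object; "newtons" is the grip in N (left out, the last holds). Time passes only in rows, so rows that do not move let the fingers close. It gives the time, the measured TCP pose, the force, the opening and the grip force at its end, in the units of the state.
- r.get_obs(): the state, without advancing time (a new reading comes with each control period).
- imaging.get_image(name): name is "scene" or "top" or "wrist"; returns the picture (384x512x3 uint8, red, green, blue); there is no depth.
- imaging.camera_info(name): a dict with "vfov" (degrees; the focal length in pixels is half the picture's height over the tangent of half this angle, whatever the lens; pixels are square), "cx", "cy" (the principal point, pixels), "extrinsics" (4x4, takes a point from camera to world coordinates). Camera axes: x right, y up, looking along -z (the intrinsics and any distortion apply to the point x, -y, -z); pixel columns grow to the right and rows downward; lengths in m; the calibration is good to about 2 mm. A picture is of the moment at which its call begins: read the wrist's pose just before it. camera_info takes no time and is no camera call; for the wrist camera it gives the pose at the moment of the call.
- r.close_job(): hands the job in; it is judged then, once.
Trained networks look in the newest picture that a camera, given by its name, has taken for a name from the list of things; names that differ only in an ending like _2 or _b are one class to them, and where a whole thing is asked for, a point or a joint stands for the part that bears it (a point fixed in the world has none). Each returns a list of dicts, best first, with "p" (0 to 1); they miss things now and then, are a little off and sometimes report something else, mostly with a low value. They report only what shows in the picture. A call takes as long as a camera call.
- nets.find_in(camera, target): "extent" ([centre column, centre row, width, height] in pixels, round what is visible of it).
- nets.masks_of(camera, target): "mask" (384x512 bool, what is visible of it) and "extent" ([centre column, centre row, width, height] in pixels, round what is visible of it).
- nets.place_of(camera, target): "pixel" ([row, column] in pixels: a listed point, or the origin of a listed thing).
The state is a dict: "t": time; "qpos": joint angles; "qd": joint speeds; "tau": joint torques, N m; "position": TCP position; "ee_rot": TCP orientation; "wrist_force": force on the tool from outside, world axes, zero at the start; "torque": the same for the moment, N m; "grip_width": finger opening in m; "grasp_force": force on a finger pad.
Only numpy, scipy, OpenCV 4.12 (cv2) and the standard library are available. Lean on these libraries where they do the work, as an engineer would, in place of code of your own. Each camera call takes 0.05 s, during which the arm holds its last target. There are 200 camera calls.

## Working session

There is one attempt and no reset: what is moved stays moved. The work goes in short steps, Python scripts to look and compute and a tool call to move; the robot and the scene stay as the last step left them, time stands still between calls to the robot, and variables do not carry over. Pictures are saved under pics/ and viewed, at most 10 in all, crops included, and the job is handed in when it is done.

Besides the shell and the picture viewer there is one more tool, called as a command line: name --pt "numbers of a row" for each row, then --argument value for the rest. servo_tool: Moves the arm, as the interface text tells. Shifts and turns lie within -1 to 1; 1 stands for 0.2 m of shift or 90 degrees of turn. Its arguments: {"type":"object","properties":{"targets":{"type":"array","items":{"type":"array","items":{"type":"number"}}},"newtons":{"type":"number"}},"required":["targets"]}

```bash
ls; mkdir -p pics
python3 - <<'E'
from station import r, imaging, nets
import cv2, numpy as np
o=r.get_obs(); print(o)
for n in ("scene","top"):
    im=imaging.get_image(n); cv2.imwrite(f"pics/{n}0.png",im[:,:,::-1]); print(n,imaging.camera_info(n))
print(imaging.camera_info("wrist"))
for n in ("scene","top"):
    for t in ("red_tube","carrier","handle","cup_empty","cup_a","dock","rack","green_tube","yellow_tube","loaded_a","beaker","jar"):
        print(n,t,[(np.round(d["pixel"],1).tolist(),round(d["p"],2)) for d in nets.place_of(n,t)[:4]])
E
```

```text
pics
{'t': 0.0, 'qpos': array([ 1.16451166,  0.4179674 , -0.01031767,  1.61415805,  0.0046601 ,
        1.11071501, -0.05296556]), 'qd': array([-0.00175759, -0.00054696,  0.00043107, -0.00113328, -0.00117214,
        0.00069085, -0.00090769]), 'tau': array([-3.68481255e-03, -8.51258469e+01,  6.36233557e-01, -4.26006389e+01,
       -4.89520188e-02,  1.85249507e-02,  1.27998428e-04]), 'position': array([ 0.22284949, -0.58354153,  0.22363608]), 'ee_rot': array([-3.08829715e+00, -5.69673336e-01,  4.25309845e-04]), 'wrist_force': array([0.43542266, 0.46308613, 0.22657379]), 'torque': array([-0.01595592,  0.00574135, -0.05507855]), 'grasp_force': 0.0, 'grip_width': 0.0944645792785084}
scene {'vfov': 50.88527799614386, 'cx': 255.81735731264385, 'cy': 190.98254526650243, 'extrinsics': array([[ 0.03669422, -0.52356254,  0.85119669,  1.34895209],
       [ 0.99921525,  0.00651096, -0.03907032, -0.0495876 ],
       [ 0.01491365,  0.85196237,  0.52339059,  0.57339764],
       [ 0.        ,  0.        ,  0.        ,  1.        ]])}
top {'vfov': 50.573198093939105, 'cx': 257.7336616962084, 'cy': 18
[... 1061 characters left out ...]
]
scene loaded_a []
scene beaker [([275.7, 346.9], 0.77), ([166.6, 343.3], 0.46)]
scene jar [([295.3, 133.2], 0.88)]
top red_tube [([216.6, 351.6], 0.66)]
top carrier [([232.1, 165.6], 0.56), ([208.0, 173.1], 0.19)]
top handle [([234.1, 154.9], 0.78)]
top cup_empty [([265.5, 156.1], 0.58)]
top cup_a [([206.5, 176.5], 0.91), ([227.1, 140.0], 0.78), ([242.5, 193.2], 0.59)]
top dock [([242.4, 191.6], 0.18)]
top rack [([232.7, 326.7], 0.94)]
top green_tube [([228.0, 296.3], 0.48), ([138.5, 182.0], 0.34)]
top yellow_tube [([222.5, 323.9], 0.68)]
top loaded_a [([224.7, 138.1], 0.73), ([239.7, 191.8], 0.62), ([202.6, 170.9], 0.59)]
top beaker [([204.5, 171.4], 0.43)]
top jar [([117.8, 369.5], 0.7)]
```

View pics/scene0.png

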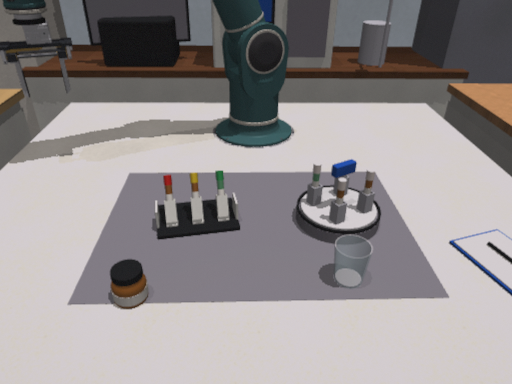

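View pics/top0.png

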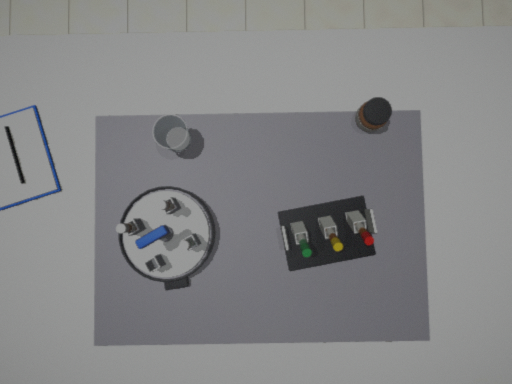

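The scene picture shows the rack with the red cap at (168,181), yellow at (194,178) and green at (220,176), and the carrier around (338,205) with the blue handle at (344,168). In the top picture the red cap is at (368,237), the handle at (152,237), and the empty cup nearest the robot at (157,263).

```bash
cat > h.py <<'E'
from station import r, imaging, nets
import cv2, numpy as np
from scipy.spatial.transform import Rotation as R
def cam(n):
    c=imaging.camera_info(n); f=192/np.tan(np.radians(c["vfov"]/2)); return f,c["cx"],c["cy"],c["extrinsics"]
def ray(c,u,v):
    f,cx,cy,E=c; d=E[:3,:3]@np.array([(u-cx)/f,-(v-cy)/f,-1]); return E[:3,3],d/np.linalg.norm(d)
def proj(c,p):
    f,cx,cy,E=c; q=(np.asarray(p)-E[:3,3])@E[:3,:3]; return np.stack([cx-f*q[...,0]/q[...,2],cy+f*q[...,1]/q[...,2]],-1)
def tri(obs):  # [(cam,u,v)] -> point, rms miss (m)
    A=0;b=0;L=[]
    for c,u,v in obs:
        o,d=ray(c,u,v);P=np.eye(3)-np.outer(d,d);A=A+P;b=b+P@o;L.append((P,o))
    x=np.linalg.solve(A,b); return x,np.sqrt(np.mean([np.sum((P@(x-o))**2) for P,o in L]))
def plane(c,u,v,z):
    o,d=ray(c,u,v); return o+d*(z-o[2])/d[2]
def blob(im,col):
    h=cv2.cvtColor(im,cv2.COLOR_RGB2HSV).astype(int); H,S,V=h[...,0],h[...,1],h[...,2]
    m={"red":((H<5)|(H>174))&(S>170)&(V>90),"yellow":(H>22)&(H<32)&(S>170)&(V>120),"green":(H>55)&(H<80)&(S>140)&(V>50),"blue":(H>105)&(H<125)&(S>170)&(V>70)}[col]
    n,l,s,ce=cv2.connectedComponentsWithStats(m.astype(np.uint8))
    return [(s[i,4],ce[i].round(1)) for i in sorted(range(1,n),key=lambda i:-s[i,4])[:3]],l
E
python3 - <<'E'
from h import *
S,T=cam("scene"),cam("top"); a=imaging.get_image("scene");b=imaging.get_image("top")
for col in ("red","yellow","green","blue"):
    x,y=blob(a,col)[0],blob(b,col)[0]; print(col,x[:2],y[:3])
    for q in y[:3]:
        p,e=tri([(S,*x[0][1]),(T,*q[1])]); print("  ",p.round(4),round(e,4))
print("cups")
for n,(sc,tp) in dict(e=((196.1,343.9),(265.5,156.1))).items():
    print(n,tri([(S,sc[1],sc[0]),(T,tp[1],tp[0])]))
sa=[(216.2,335.2),(202.5,314.4),(208.4,364.5)]; ta=[(206.5,176.5),(227.1,140.),(242.5,193.2)]
for s in sa:
    for t in ta:
        p,e=tri([(S,s[1],s[0]),(T,t[1],t[0])])
        if e<.006: print(p.round(4),round(e,4))
print("rack",tri([(S,197.8,219.3),(T,326.7,232.7)]),"dock",plane(S,334.3,219.4,0), "carrier",tri([(S,337,208),(T,165.6,232.1)]))
print("jar",tri([(S,133.2,295.3),(T,369.5,117.8)]),"beaker",plane(S,346.9,275.7,0))
E
```

```text
red [(np.int32(57), array([167.3, 179.8]))] [(np.int32(86), array([367.6, 238.7]))]
   [ 0.5375 -0.2173  0.1063] 0.0006
yellow [(np.int32(52), array([193.7, 177.5]))] [(np.int32(56), array([337.7, 246.3]))]
   [ 0.5239 -0.1591  0.1044] 0.0015
green [(np.int32(52), array([219.5, 175.2]))] [(np.int32(56), array([306.3, 252.2])), (np.int32(2), array([304. , 245.5])), (np.int32(1), array([306., 246.]))]
   [ 0.5137 -0.099   0.1044] 0.0012
   [ 0.5271 -0.0962  0.1117] 0.0009
   [ 0.526  -0.0981  0.1113] 0.001
blue [(np.int32(246), array([344.4, 167.7])), (np.int32(186), array([266.2,   8.2]))] [(np.int32(222), array([ 41.3, 164.4])), (np.int32(10), array([140.7, 244.5])), (np.int32(4), array([144.8, 244.2]))]
   [0.6671 0.2317 0.2482] 0.09
   [0.5349 0.1998 0.136 ] 0.0083
   [0.5357 0.196  0.1357] 0.0047
cups
e (array([0.48382325, 0.21242417, 0.0238255 ]), np.float64(0.003809212045723489))
[0.6071 0.1626 0.0485] 0.0028
[0.5314 0.1295 0.0365] 0.0018
[0.5658 0.2413 0.0409] 0.0036
rack (array([ 5.44978788e-01, -1.54975035e-01, -2.95180342e-04]), np.float64(0.0024028174467723043)) dock [0.55160679 0.18049771 0.        ] carrier (array([0.55352506, 0.18406589, 0.03508859]), np.float64(0.0015261479893903002))
jar (array([ 0.79523036, -0.25502929,  0.00418025]), np.float64(0.002745506409970243)) beaker [0.74754022 0.16637245 0.        ]
```

servo_tool --pt "0.14 -0.145 -0.022 0 0 0 1" --pt "0.14 -0.145 -0.022 0 0 0 1" --pt "0.14 -0.145 -0.022 0 0 0 1" --pt "0.14 -0.145 -0.022 0 0 0 1" --pt "0.14 -0.145 -0.022 0 0 0 1" --pt "0.14 -0.145 -0.022 0 0 0 1" --pt "0.14 -0.145 -0.022 0 0 0 1" --pt "0.14 -0.145 -0.022 0 0 0 1" --pt "0.14 -0.145 -0.022 0 0 0 1" --pt "0.14 -0.145 -0.022 0 0 0 1" --pt "0.14 -0.145 -0.022 0 0 0 1" --pt "0.14 -0.145 -0.022 0 0 0 1" --pt "0.14 -0.145 -0.022 0 0 0 1" --pt "0.14 -0.145 -0.022 0 0 0 1" --pt "0.14 -0.145 -0.022 0 0 0 1" --pt "0.14 -0.145 -0.022 0 0 0 1" --pt "0.14 -0.145 -0.022 0 0 0 1" --pt "0.14 -0.145 -0.022 0 0 0 1" --pt "0.14 -0.145 -0.022 0 0 0 1" --pt "0.14 -0.145 -0.022 0 0 0 1"

```text
t: 3.07
position: [0.5397, 0.1596, 0.3126]
ee_rot: [3.09, 0.569, 0.001]
wrist_force: [0.5, -0.4, -0.1]
grip_width: 0.0942
grasp_force: 0.0
```

servo_tool --pt "0 0 0 0 0 -0.075 1" --pt "0 0 0 0 0 -0.075 1" --pt "0 0 0 0 0 -0.075 1" --pt "0 0 0 0 0 -0.075 1" --pt "0 0 0 0 0 -0.075 1" --pt "0 0 0 0 0 -0.075 1" --pt "0 0 0 0 0 -0.075 1" --pt "0 0 0 0 0 -0.075 1" --pt "0 0 0 0 0 -0.075 1" --pt "0 0 0 0 0 -0.075 1" --pt "0 0 0 0 0 -0.075 1" --pt "0 0 0 0 0 -0.075 1" --pt "0 0 0 0 0 -0.075 1" --pt "0 0 0 0 0 -0.075 1" --pt "0 0 0 0 0 0 1" --pt "0 0 0 0 0 0 1"

```text
t: 4.4
position: [0.5393, 0.1576, 0.3122]
ee_rot: [-1.684, -2.652, -0.0]
wrist_force: [-0.6, -0.6, 0.2]
grip_width: 0.094
grasp_force: 0.0
```

Run:
```python
from h import *
W=cam("wrist"); im=imaging.get_image("wrist"); cv2.imwrite("pics/w1.png",im[:,:,::-1]); np.save("w1.npy",np.array([*W[:3],*W[3].ravel()]))
for t in ("handle","cup_empty","cup_a","carrier"):
    print(t,[(np.round(d["pixel"],1).tolist(),round(d["p"],2)) for d in nets.place_of("wrist",t)[:4]])
b=blob(im,"blue"); print(b[0])
```

```text
handle [([156.7, 278.4], 0.73), ([120.1, 243.0], 0.69)]
cup_empty [([118.2, 239.0], 0.72)]
cup_a [([113.4, 306.3], 0.81), ([178.6, 305.4], 0.76), ([181.3, 244.6], 0.56), ([155.5, 277.5], 0.47)]
carrier [([145.8, 273.4], 0.9)]
[(np.int32(951), array([278.6, 158.2])), (np.int32(436), array([459.5,  18.1]))]
```

View pics/w1.png

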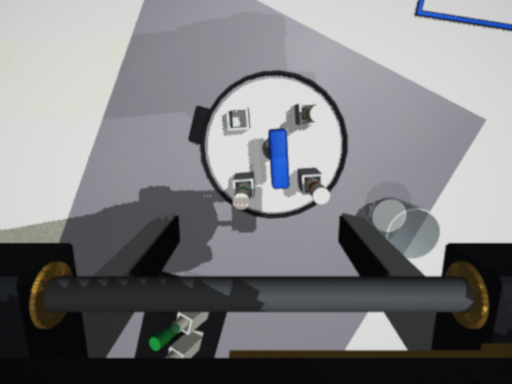

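The wrist picture shows the carrier with its empty cup at (238,119), the handle bar at (279,158), and the filled cups at (305,113), (243,188) and (312,182). I'll take a second, displaced view.

servo_tool --pt "0.05 -0.17 0.1 0 0 0 1" --pt "0.05 -0.17 0.1 0 0 0 1" --pt "0.05 -0.17 0.1 0 0 0 1" --pt "0 0 0 0 0 0 1" --pt "0 0 0 0 0 0 1"

```text
t: 5.07
position: [0.4327, 0.1403, 0.2517]
ee_rot: [1.68, 2.654, -0.004]
wrist_force: [0.8, -0.3, 1.0]
grip_width: 0.0937
grasp_force: 0.0
```

Run:
```python
from h import *
W=cam("wrist"); im=imaging.get_image("wrist"); cv2.imwrite("pics/w2.png",im[:,:,::-1]); np.save("w2.npy",np.array([*W[:3],*W[3].ravel()]))
for t in ("handle","cup_empty","cup_a","carrier"):
    print(t,[(np.round(d["pixel"],1).tolist(),round(d["p"],2)) for d in nets.place_of("wrist",t)[:4]])
b=blob(im,"blue"); print(b[0]); print(r.get_obs()["position"])
```

```text
handle [([198.0, 399.6], 0.89), ([214.9, 332.6], 0.24)]
cup_empty [([137.2, 405.8], 0.46)]
cup_a [([140.4, 402.6], 0.81), ([245.4, 476.5], 0.55)]
carrier [([175.2, 361.3], 0.63)]
[(np.int32(1397), array([406.5, 203.4]))]
[0.43517754 0.14157927 0.25279051]
```

View pics/w2.png

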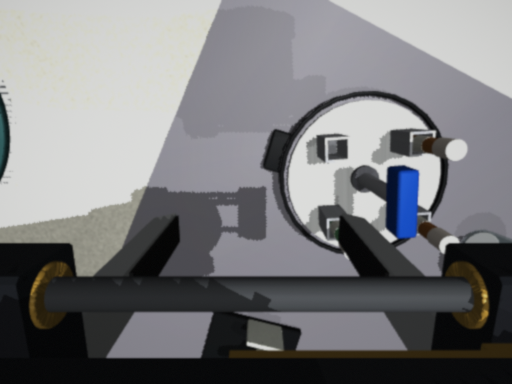

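Run:
```python
import cv2,numpy as np
a=cv2.imread("pics/w1.png")[85:135,215:265]; b=cv2.imread("pics/w2.png")[120:170,308:358]
k=lambda q:cv2.resize(q,None,fx=8,fy=8,interpolation=cv2.INTER_CUBIC)
cv2.imwrite("pics/z.png",np.hstack([k(a),k(b)]))
```

```text
(no output)
```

View pics/z.png

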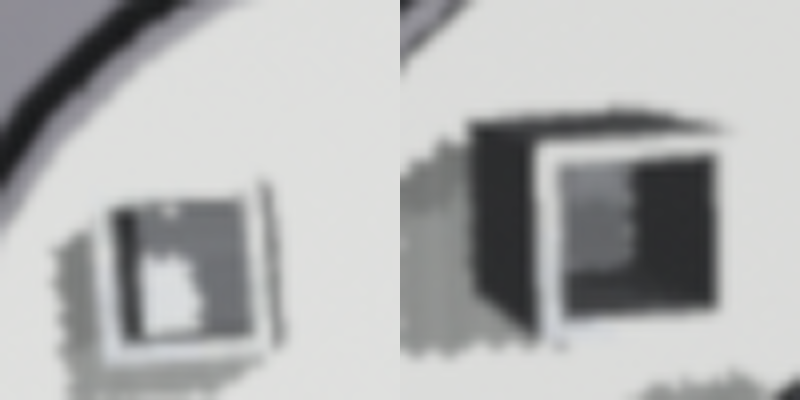

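Zoomed, the empty cup's bore mouth is centred at (237.3,118.6) in w1 and (337.5,148.7) in w2.

```bash
cat > fit.py <<'E'
from h import *
from scipy.optimize import least_squares
ld=lambda n:(lambda a:(a[0],a[1],a[2],a[3:].reshape(4,4)))(np.load(n))
Ws=[ld("w1.npy"),ld("w2.npy")]; ims=[cv2.imread(f"pics/w{i}.png")[:,:,::-1] for i in (1,2)]
m,e=tri([(Ws[0],237.3,118.6),(Ws[1],337.5,148.7)]); print("mouth",m.round(4),round(e,4))
# bore corners (TL,TR,BR,BL) in zoom pixels
Z=[np.array([[110,210],[242,198],[255,335],[123,345]]),np.array([[160,162],[316,152],[318,305],[165,315]])]
C=[(Z[0]+.5)/8-.5+[215,85],(Z[1]+.5)/8-.5+[308,120]]
cor=[]
for i in range(4):
    p,e=tri([(Ws[0],*C[0][i]),(Ws[1],*C[1][i])]); cor.append(p); print("corner",p.round(4),round(e,4))
rects=[]
for im,W in zip(ims,Ws):
    bl,l=blob(im,"blue"); h=cv2.cvtColor(im,cv2.COLOR_RGB2HSV)
    mk=(h[...,0]>100)&(h[...,0]<130)&(h[...,1]>150); n,l,s,ce=cv2.connectedComponentsWithStats(mk.astype(np.uint8))
    i=min(range(1,n),key=lambda i:np.hypot(*(ce[i]-bl[0][1]))); M=(l==i); rects.append(M); print("bar",s[i])
def bar(p):
    c,s=np.cos(p[3]),np.sin(p[3]); pts=[(a*.03*c-b*.009*s+p[0],a*.03*s+b*.009*c+p[1],p[2]+d*.014) for a in(-1,1) for b in(-1,1) for d in(-1,1)]; return np.array(pts)
def mom(poly=None,mask=None):
    if mask is None:
        hull=cv2.convexHull(poly.astype(np.float32)); q=cv2.moments(hull)
    else: q=cv2.moments(mask.astype(np.uint8),True)
    A=q["m00"]; return np.array([q["m10"]/A,q["m01"]/A,np.sqrt(A),q["mu20"]/A/8,q["mu11"]/A/8,q["mu02"]/A/8])
obs=[mom(mask=M) for M in rects]
f=lambda p:np.concatenate([(mom(poly=proj(W,bar(p)))-o) for W,o in zip(Ws,obs)])
s=least_squares(f,[.55,.185,.141,np.radians(115)],x_scale=[.01,.01,.01,.05],diff_step=1e-4); print("bar",s.x[:3].round(4),np.degrees(s.x[3]).round(2),f(s.x).round(2))
yaw=s.x[3]; ex=np.array([np.cos(yaw),np.sin(yaw)]);ey=np.array([-ex[1],ex[0]])
print("mouth in carrier:",(m[:2]-s.x[:2])@ex,(m[:2]-s.x[:2])@ey)
c=np.array(cor); print("edge yaw",[np.degrees(np.arctan2(*(c[(i+1)%4]-c[i])[1::-1])).round(1) for i in range(4)])
E
python3 fit.py
```

```text
mouth [0.4899 0.2028 0.0879] 0.0003
corner [0.4768 0.2064 0.0876] 0.0003
corner [0.4935 0.216  0.0885] 0.0001
corner [0.5033 0.1991 0.0875] 0.0003
corner [0.4864 0.1896 0.0878] 0.0003
bar [269 129  20  59 981]
bar [ 387  166   32   74 2047]
bar [0.5523 0.1852 0.1276] 120.17 [ 2.87  1.38  1.38  0.5   0.12  1.05 -2.75 -1.25  2.21  1.79  0.25  0.98]
mouth in carrier: 0.04666332279654466 0.04509309695936942
edge yaw [np.float64(29.7), np.float64(-59.8), np.float64(-150.8), np.float64(119.8)]
```

servo_tool --pt "0 0 0 0 0 0.0778 1" --pt "0 0 0 0 0 0.0778 1" --pt "0 0 0 -0.0668 0 0 1" --pt "0 0 0 -0.0668 0 0 1" --pt "0 0 0 -0.0668 0 0 1" --pt "0 0 0 -0.0668 0 0 1" --pt "-0.186 -0.016 0.023 0 0 0 1" --pt "-0.186 -0.016 0.023 0 0 0 1" --pt "-0.186 -0.016 0.023 0 0 0 1" --pt "-0.186 -0.016 0.023 0 0 0 1" --pt "-0.186 -0.016 0.023 0 0 0 1" --pt "-0.186 -0.016 0.023 0 0 0 1" --pt "-0.186 -0.016 0.023 0 0 0 1" --pt "-0.186 -0.016 0.023 0 0 0 1" --pt "-0.186 -0.016 0.023 0 0 0 1" --pt "-0.186 -0.016 0.023 0 0 0 0.6" --pt "0 0 0 0 0 0 0.6" --pt "0 0 0 0 0 0 0.6"

```text
t: 6.82
position: [0.4979, -0.2273, 0.1965]
ee_rot: [1.802, 2.195, 0.468]
wrist_force: [0.1, 0.8, 0.1]
grip_width: 0.0772
grasp_force: 0.0
```

Run:
```python
from h import *
W=cam("wrist"); im=imaging.get_image("wrist"); cv2.imwrite("pics/w3.png",im[:,:,::-1]); np.save("w3.npy",np.array([*W[:3],*W[3].ravel()]))
for t in ("red_tube","yellow_tube"):
    print(t,[(np.round(d["pixel"],1).tolist(),round(d["p"],2)) for d in nets.place_of("wrist",t)[:4]])
for c in("red","yellow","green"): print(blob(im,c)[0])
o=r.get_obs(); print(o["position"],R.from_rotvec(o["ee_rot"]).as_matrix().round(3).tolist(),o["qpos"].round(2))
ax=np.array([-.4,-.0805,.913]); print(proj(W,np.array([.5375,-.2173,.1063])+np.outer([0,.011],ax)))
# carrier bar check
from fit import Ws,bar
for w in Ws:
    q=proj(w,bar([.5478,.1873,.141,np.radians(120)])); print(q.min(0).round(),q.max(0).round())
```

```text
red_tube [([170.1, 259.5], 0.82), ([218.7, 380.9], 0.3)]
yellow_tube [([119.1, 260.5], 0.63)]
[(np.int32(448), array([259.3, 193. ]))]
[(np.int32(412), array([260.7, 117.4]))]
[(np.int32(594), array([262.7,  32.4]))]
[ 0.49778471 -0.22454856  0.19730154] [[-0.199, 0.895, 0.399], [0.98, 0.182, 0.081], [0.0, 0.408, -0.913]] [ 0.8   0.18 -0.31  2.08 -0.39  0.6   1.  ]
[[260.18142393 193.42013452]
 [260.23458141 196.69794578]]
mouth [0.4899 0.2028 0.0879] 0.0003
corner [0.4768 0.2064 0.0876] 0.0003
corner [0.4935 0.216  0.0885] 0.0001
corner [0.5033 0.1991 0.0875] 0.0003
corner [0.4864 0.1896 0.0878] 0.0003
bar [269 129  20  59 981]
bar [ 387  166   32   74 2047]
bar [0.5523 0.1852 0.1276] 120.17 [ 2.87  1.38  1.38  0.5   0.12  1.05 -2.75 -1.25  2.21  1.79  0.25  0.98]
mouth in carrier: 0.04666332279654466 0.04509309695936942
edge yaw [np.float64(29.7), np.float64(-59.8), np.float64(-150.8), np.float64(119.8)]
[268. 126.] [291. 189.]
[385. 163.] [421. 239.]
```

View pics/w3.png

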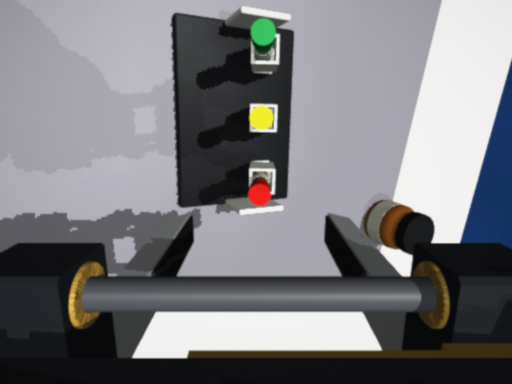

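The red cap is centred at (260,193), within 1 px of where my estimate projects, and the predicted handle boxes match both earlier views. I'm descending along the tube axis now.

servo_tool --pt "-0.002 -0.002 0.15 0 0 0 0.6" --pt "-0.002 -0.002 0.15 0 0 0 0.6" --pt "0 0 0.12 0 0 0 0.6" --pt "0 0 0.06 0 0 0 0.6" --pt "0 0 0.0325 0 0 0 0.6" --pt "0 0 0 0 0 0 0.6" --pt "0 0 0 0 0 0 0.6" --pt "0 0 0 0 0 0 0.4" --pt "0 0 0 0 0 0 0.3" --pt "0 0 0 0 0 0 0.2" --pt "0 0 0 0 0 0 0.1" --pt "0 0 0 0 0 0 0" --pt "0 0 0 0 0 0 0" --pt "0 0 0 0 0 0 0" --pt "0 0 0 0 0 0 0" --pt "0 0 0 0 0 0 0" --newtons 15

```text
t: 8.3
position: [0.538, -0.2183, 0.1034]
ee_rot: [1.798, 2.196, 0.468]
wrist_force: [1.8, -0.7, 1.3]
grip_width: 0.0182
grasp_force: 15.0
```

Run:
```python
from h import *
o=r.get_obs()
for k in ("t","position","ee_rot","wrist_force","torque","grip_width","grasp_force"): print(k,np.round(o[k],4))
```

```text
t 8.3
position [ 0.538  -0.2183  0.1034]
ee_rot [1.7976 2.1964 0.468 ]
wrist_force [ 1.7738 -0.7255  1.275 ]
torque [ 0.0344 -0.2248 -0.0023]
grip_width 0.0182
grasp_force 15.0001
```

servo_tool --pt "0 0 -0.05 0 0 0 0" --pt "0 0 -0.1 0 0 0 0" --pt "0 0 -0.1 0 0 0 0" --pt "0 0 -0.1 0 0 0 0" --pt "0 0 -0.18 0 0 0 0" --pt "0 0 -0.18 0 0 0 0" --pt "0 0 -0.18 0 0 0 0" --pt "0 0 0 0.0668 0 0 0" --pt "0 0 0 0.0668 0 0 0" --pt "0 0 0 0.0668 0 0 0" --pt "0 0 0 0.0668 0 0 0" --pt "0 0 0 0 0 -0.0685 0" --pt "0 0 0 0 0 -0.0685 0" --pt "0 0 0 0 0 -0.0685 0" --pt "0 0 0 0 0 0 0" --pt "0 0 0 0 0 0 0"

```text
t: 9.63
position: [0.4661, -0.2328, 0.2661]
ee_rot: [-1.579, -2.716, 0.001]
wrist_force: [1.0, -0.1, 0.0]
grip_width: 0.0179
grasp_force: 15.0
```

```bash
cat > go.py <<'E'
from h import *
def go(target, yaw=None, tool_z=(0,0,-1)):
    "print shift (units) and turn (units) in present tool axes"
    o=r.get_obs(); M=R.from_rotvec(o["ee_rot"])
    print("t",round(o["t"],2),"pos",o["position"].round(4),"grip",round(o["grip_width"],4),round(o["grasp_force"],1),"F",o["wrist_force"].round(1),"shift units",(M.inv().apply(np.asarray(target)-o["position"])/.2).round(4))
    x=np.array([np.cos(yaw),np.sin(yaw),0]); z=np.array([0,0,-1.]); G=R.from_matrix(np.stack([x,np.cross(z,x),z],1))
    print("turn units",((M.inv()*G).as_rotvec()/(np.pi/2)).round(4)); return M
E
python3 -c "
from go import *
go([.4899,.2028,.26],np.radians(120))"
```

```text
t 9.63 pos [ 0.4661 -0.2328  0.2661] grip 0.0179 15.0 F [ 1.  -0.1  0. ] shift units [1.8336 1.1811 0.0301]
turn units [-0.0003 -0.0001 -0.0037]
```

servo_tool --pt "0.165 0.106 0 0 0 -0.0037 0" --pt "0.165 0.106 0 0 0 0 0" --pt "0.165 0.106 0 0 0 0 0" --pt "0.165 0.106 0 0 0 0 0" --pt "0.165 0.106 0 0 0 0 0" --pt "0.165 0.106 0 0 0 0 0" --pt "0.165 0.106 0 0 0 0 0" --pt "0.165 0.106 0 0 0 0 0" --pt "0.165 0.106 0 0 0 0 0" --pt "0.165 0.106 0 0 0 0 0" --pt "0.165 0.106 0 0 0 0 0" --pt "0.02 0.015 0 0 0 0 0" --pt "0 0 0 0 0 0 0" --pt "0 0 0 0 0 0 0" --pt "0 0 0 0 0 0 0"

```text
t: 10.88
position: [0.4864, 0.2019, 0.2658]
ee_rot: [1.57, 2.721, -0.001]
wrist_force: [0.4, -0.1, -0.4]
grip_width: 0.0177
grasp_force: 15.0
```

Run:
```python
from go import *
go([.4899,.2028,.26],np.radians(120))
ims=[]
for n in ("scene","wrist"):
    c=cam(n); im=imaging.get_image(n); o=r.get_obs()["position"]
    q=proj(c,o+np.outer([.013,0,-.091,-.168],[0,0,1])); print(n,q.round(1).tolist()); ims.append((im,q))
    if n=="wrist": np.save("w4.npy",np.array([*c[:3],*c[3].ravel()])); cv2.imwrite("pics/w4.png",im[:,:,::-1])
k=lambda im,x,y,w,h,s:cv2.resize(im[y:y+h,x:x+w],None,fx=s,fy=s,interpolation=cv2.INTER_CUBIC)
u,v=ims[0][1][1].astype(int); y0=max(v-40,0);x0=u-60; print("scene crop",x0,y0)
cv2.imwrite("pics/c4.png",np.hstack([k(ims[0][0],x0,y0,100,150,4),k(ims[1][0],190,60,133,200,3)])[:,:,::-1])
```

```text
t 10.88 pos [0.4864 0.2019 0.2658] grip 0.0177 15.0 F [ 0.4 -0.1 -0.4] shift units [-0.0046  0.0173  0.0291]
turn units [-0.0003  0.0004  0.0003]
scene [[352.5, 100.1], [351.7, 105.7], [346.3, 142.8], [342.2, 171.4]]
wrist [[259.9, 251.8], [259.8, 241.7], [259.4, 198.3], [259.2, 179.5]]
scene crop 291 65
```

View pics/c4.png

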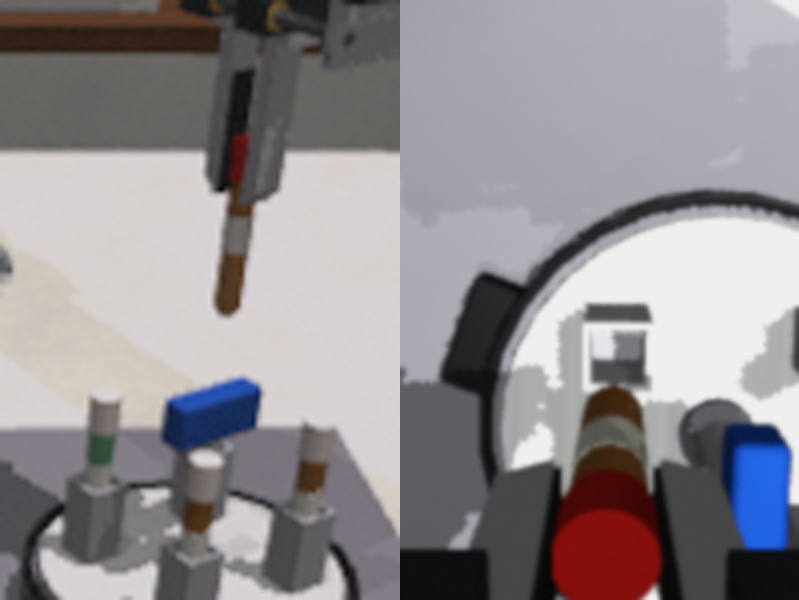

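Run:
```python
from go import *
a=np.load("w4.npy"); W=(a[0],a[1],a[2],a[3:].reshape(4,4)); im=cv2.imread("pics/w4.png")[:,:,::-1]
h=cv2.cvtColor(im,cv2.COLOR_RGB2HSV).astype(int); p=r.get_obs()["position"]
tube=((h[...,0]<22)|(h[...,0]>170))&(h[...,1]>90)&(h[...,2]>40)
for v in (190,192,195,198,200,212,214,222,228,235,240,245):
    c=np.flatnonzero(tube[v,235:290])+235; print(v,(c.min(),c.max(),(c.min()+c.max())/2) if len(c) else None)
ex=np.array([-.5,.866,0]);ey=np.array([.866,.5,0]);th=np.linspace(0,2*np.pi,60)
for d,rad in ((-.091,.004),(-.083,.008),(-.079,.008),(-.03,.008),(-.008,.009),(.014,.009)):
    q=proj(W,p+[0,0,d]+rad*(np.outer(np.cos(th),ex)+np.outer(np.sin(th),ey))); print(d,"cols",q[:,0].min().round(1),q[:,0].max().round(1),"rows",q[:,1].min().round(1),q[:,1].max().round(1))
print("mm/px-ish at foot",np.diff(proj(W,p+[[0,0,-.091],[0.00866,.005,-.091]]),axis=0))
ys,xs=np.nonzero(blob(im,"red")[1]); print("red rows",ys.min(),ys.max())
```

```text
190 (np.int64(257), np.int64(265), np.float64(261.0))
192 (np.int64(254), np.int64(266), np.float64(260.0))
195 (np.int64(253), np.int64(268), np.float64(260.5))
198 (np.int64(252), np.int64(269), np.float64(260.5))
200 (np.int64(251), np.int64(269), np.float64(260.0))
212 (np.int64(251), np.int64(268), np.float64(259.5))
214 (np.int64(250), np.int64(270), np.float64(260.0))
222 (np.int64(247), np.int64(271), np.float64(259.0))
228 (np.int64(243), np.int64(274), np.float64(258.5))
235 (np.int64(242), np.int64(275), np.float64(258.5))
240 (np.int64(241), np.int64(276), np.float64(258.5))
245 (np.int64(240), np.int64(277), np.float64(258.5))
-0.091 cols 254.4 264.3 rows 193.5 203.0
-0.083 cols 249.2 269.6 rows 191.0 210.6
-0.079 cols 249.1 269.8 rows 192.2 212.1
-0.03 cols 246.8 272.4 rows 210.8 235.2
-0.008 cols 243.6 275.9 rows 220.7 251.1
0.014 cols 241.5 278.2 rows 235.4 269.5
mm/px-ish at foot [[1.23579062e+01 1.63461267e-03]]
red rows 229 263
```

servo_tool --pt "-0.0135 0.0145 0.1 0 0 0 0" --pt "0 0 0.14 0 0 0 0" --pt "0 0 0.09 0 0 0 0" --pt "0 0 0.03 0 0 0 0" --pt "0 0 0 0 0 0 0" --pt "0 0 0 0 0 0 0" --pt "0 0 0 0 0 0 0"

```text
t: 11.57
position: [0.4908, 0.2025, 0.1951]
ee_rot: [1.566, 2.722, 0.002]
wrist_force: [0.4, 0.1, -1.8]
grip_width: 0.0179
grasp_force: 15.0
```

Run:
```python
from go import *
go([.4899,.2028,.19],np.radians(120))
k=lambda im,x,y,w,h,s:cv2.resize(im[y:y+h,x:x+w],None,fx=s,fy=s,interpolation=cv2.INTER_CUBIC)
W=cam("wrist"); im=imaging.get_image("wrist"); cv2.imwrite("pics/w5.png",im[:,:,::-1])
S=cam("scene"); sc=imaging.get_image("scene"); cv2.imwrite("pics/s5.png",sc[:,:,::-1])
ex=np.array([-.5,.866,0]);ey=np.array([.866,.5,0]); m=np.array([.4899,.2028,.088])
box=lambda z,h:proj(W,[m+[0,0,z]+h*(a*ex+b*ey) for a,b in((-1,-1),(-1,1),(1,1),(1,-1))]).round(1).tolist()
print("bore",box(0,.01),"outer",box(0,.0125),"scene mouth",proj(S,m).round(1))
cv2.imwrite("pics/c5.png",np.hstack([k(im,210,120,100,120,5),k(sc,310,110,75,150,4)])[:,:,::-1])
```

```text
t 11.57 pos [0.4908 0.2025 0.1951] grip 0.0179 15.0 F [ 0.4  0.1 -1.8] shift units [ 0.0033 -0.0032  0.0255]
turn units [0.001  0.0002 0.0022]
bore [[246.7, 204.1], [269.8, 204.2], [270.1, 181.5], [246.6, 181.4]] outer [[243.8, 206.9], [272.7, 206.9], [273.0, 178.6], [243.6, 178.6]] scene mouth [342.4 175.6]
```

View pics/c5.png

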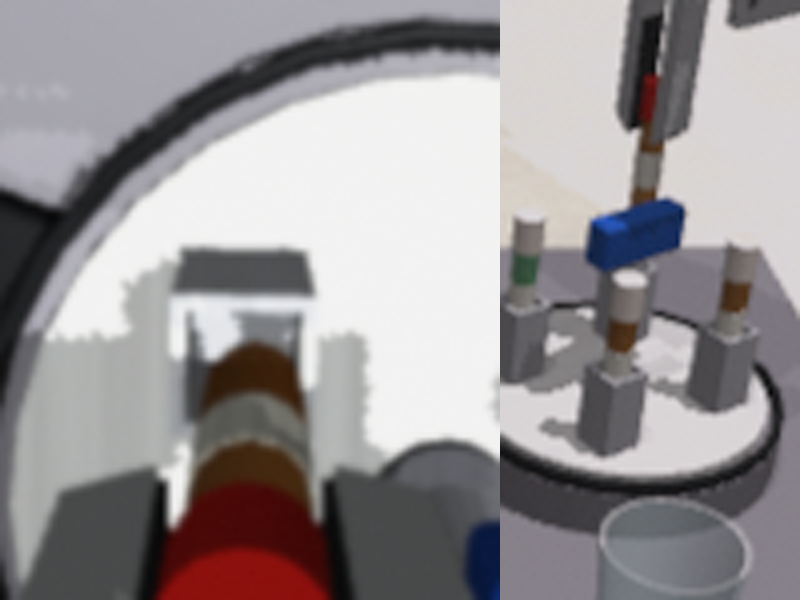

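The close crop shows the foot at column 260.8 and the bore at 247.4 to 270 (centre 258.6), so the foot is about 1.5 mm too far along +y. I'll correct that and start lowering.

servo_tool --pt "-0.003 -0.0075 0 0 0 0 0" --pt "0 0 0 0 0 0 0" --pt "0 0 0.03 0 0 0 0" --pt "0 0 0.03 0 0 0 0" --pt "0 0 0.03 0 0 0 0" --pt "0 0 0.03 0 0 0 0" --pt "0 0 0.03 0 0 0 0" --pt "0 0 0 0 0 0 0" --pt "0 0 0 0 0 0 0"

```text
t: 12.42
position: [0.4889, 0.2013, 0.1634]
ee_rot: [-1.565, -2.723, 0.001]
wrist_force: [-0.3, -0.3, -0.6]
grip_width: 0.0173
grasp_force: 15.0
```

Run:
```python
from go import *
go([.4899,.2028,.131],np.radians(120)); o=r.get_obs(); print(o["torque"].round(3))
im=imaging.get_image("wrist"); cv2.imwrite("pics/w6.png",im[:,:,::-1])
k=lambda im,x,y,w,h,s:cv2.resize(im[y:y+h,x:x+w],None,fx=s,fy=s,interpolation=cv2.INTER_CUBIC)
cv2.imwrite("pics/c6.png",k(im,200,150,120,110,6)[:,:,::-1])
```

```text
t 12.42 pos [0.4889 0.2013 0.1634] grip 0.0173 15.0 F [-0.3 -0.3 -0.6] shift units [0.0041 0.0082 0.1621]
turn units [-0.0005 -0.0003  0.0026]
[-0.046 -0.101  0.005]
```

View pics/c6.png

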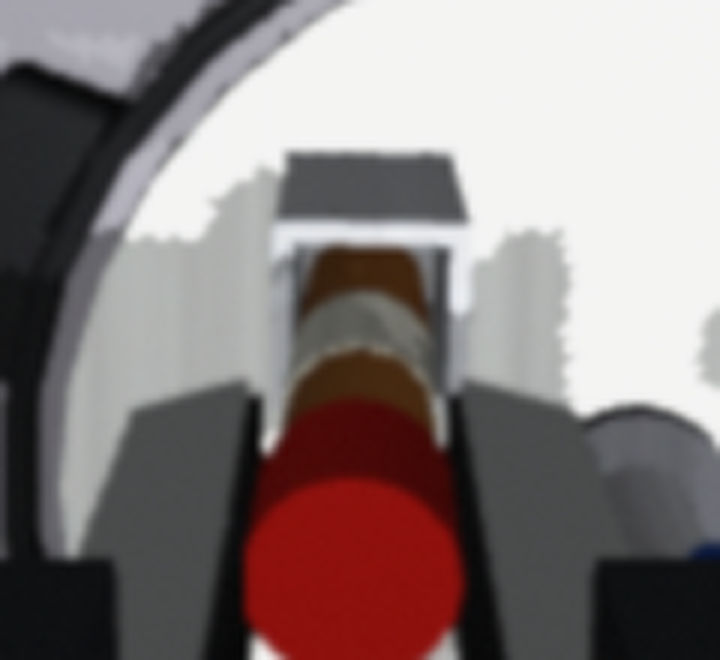

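The red tube's foot is inside the empty cup, centred at column 366 against a bore of 295 to 448 in the crop, and there's no contact force. I'm lowering further.

servo_tool --pt "0 0 0.025 0 0 0 0" --pt "0 0 0.025 0 0 0 0" --pt "0 0 0.025 0 0 0 0" --pt "0 0 0.025 0 0 0 0" --pt "0 0 0.02 0 0 0 0" --pt "0 0 0.01 0 0 0 0" --pt "0 0 0 0 0 0 0" --pt "0 0 0 0 0 0 0"

```text
t: 13.13
position: [0.4892, 0.2013, 0.1378]
ee_rot: [-1.565, -2.724, -0.0]
wrist_force: [0.1, 0.0, -0.2]
grip_width: 0.0175
grasp_force: 15.0
```

servo_tool --pt "0 0 0.005 0 0 0 0" --pt "0 0 0.005 0 0 0 0" --pt "0 0 0.005 0 0 0 0" --pt "0 0 0 0 0 0 0"

```text
t: 13.47
position: [0.4891, 0.2012, 0.1347]
ee_rot: [-1.565, -2.724, 0.0]
wrist_force: [0.4, -0.0, 0.3]
grip_width: 0.0175
grasp_force: 15.0
```

servo_tool --pt "0 0 0.005 0 0 0 0" --pt "0 0 0.005 0 0 0 0" --pt "0 0 0 0 0 0 0"

```text
t: 13.72
position: [0.4891, 0.2012, 0.1326]
ee_rot: [-1.565, -2.724, 0.0]
wrist_force: [0.2, 0.5, -1.3]
grip_width: 0.0176
grasp_force: 15.0
```

servo_tool --pt "0 0 0.005 0 0 0 0" --pt "0 0 0.005 0 0 0 0" --pt "0 0 0 0 0 0 0"

```text
t: 13.97
position: [0.4892, 0.2012, 0.1308]
ee_rot: [1.565, 2.724, 0.0]
wrist_force: [1.0, 1.1, 0.2]
grip_width: 0.0177
grasp_force: 15.0
```

servo_tool --pt "0 0 0.005 0 0 0 0" --pt "0 0 0.005 0 0 0 0" --pt "0 0 0 0 0 0 0"

```text
t: 14.22
position: [0.4904, 0.202, 0.1301]
ee_rot: [1.564, 2.722, 0.004]
wrist_force: [-0.3, 0.4, 16.7]
grip_width: 0.0176
grasp_force: 15.0
```

servo_tool --pt "0 0 0.005 0 0 0 0" --pt "0 0 0 0 0 0 0"

```text
t: 14.38
position: [0.4906, 0.2021, 0.1294]
ee_rot: [1.564, 2.722, 0.005]
wrist_force: [-0.0, -0.6, 22.3]
grip_width: 0.0176
grasp_force: 15.0
```

The force rose to 22 N at TCP z = 0.130, where the floor should be, so the foot is on the bottom. I'll ease off, open and rise.

servo_tool --pt "0 0 -0.007 0 0 0 0" --pt "0 0 0 0 0 0 0.25" --pt "0 0 0 0 0 0 0.35" --pt "0 0 0 0 0 0 0.35" --pt "0 0 0 0 0 0 0.35" --pt "0 0 0 0 0 0 0.35" --pt "0 0 -0.05 0 0 0 0.35" --pt "0 0 -0.1 0 0 0 0.35" --pt "0 0 -0.15 0 0 0 0.35" --pt "0 0 -0.15 0 0 0 0.35" --pt "0 0 -0.1 0 0 0 0.35" --pt "0 0 0 0 0 0 0.35" --pt "0 0 0 0 0 0 0.35"

```text
t: 15.47
position: [0.4895, 0.2013, 0.2405]
ee_rot: [1.565, 2.722, 0.002]
wrist_force: [-0.1, -0.6, -1.0]
grip_width: 0.033
grasp_force: 0.0
```

Run:
```python
from go import *
go([.5478,.1873,.26],np.radians(120))
W=cam("wrist"); im=imaging.get_image("wrist"); sc=imaging.get_image("scene"); cv2.imwrite("pics/w7.png",im[:,:,::-1])
np.save("w7.npy",np.array([*W[:3],*W[3].ravel()]))
from fit import bar
q=proj(W,bar([.5478,.1873,.141,np.radians(120)])); print("bar corners top",q[1::2].round(1).tolist(),"bottom",q[::2].round(1).tolist())
S=cam("scene"); print("scene red top",proj(S,[.4899,.2028,.145]))
cv2.imwrite("pics/c7.png",np.hstack([cv2.resize(im[60:260,190:390],(400,400)),cv2.resize(sc[140:260,280:400],(400,400))])[:,:,::-1])
```

```text
t 15.47 pos [0.4895 0.2013 0.2405] grip 0.033 0.0 F [-0.1 -0.6 -1. ] shift units [-0.2074  0.2167 -0.0968]
turn units [0.0013 0.0004 0.0024]
mouth [0.4899 0.2028 0.0879] 0.0003
corner [0.4768 0.2064 0.0876] 0.0003
corner [0.4935 0.216  0.0885] 0.0001
corner [0.5033 0.1991 0.0875] 0.0003
corner [0.4864 0.1896 0.0878] 0.0003
bar [269 129  20  59 981]
bar [ 387  166   32   74 2047]
bar [0.5523 0.1852 0.1276] 120.17 [ 2.87  1.38  1.38  0.5   0.12  1.05 -2.75 -1.25  2.21  1.79  0.25  0.98]
mouth in carrier: 0.04666332279654466 0.04509309695936942
edge yaw [np.float64(29.7), np.float64(-59.8), np.float64(-150.8), np.float64(119.8)]
bar corners top [[320.9, 282.0], [299.6, 281.9], [324.4, 213.9], [302.0, 213.9]] bottom [[315.1, 266.6], [295.8, 266.6], [318.1, 204.4], [297.8, 204.3]]
scene red top [345.40328752 154.84682782]
```

View pics/c7.png

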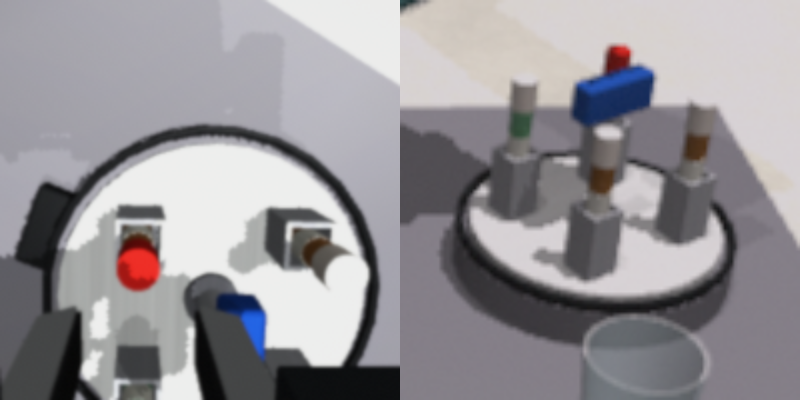

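The red tube stands in the cup next to the handle, and the other tubes are in place. I'm moving over the handle.

servo_tool --pt "-0.069 0.072 0 0 0 0.0024 0.5" --pt "-0.069 0.072 0 0 0 0 0.5" --pt "-0.069 0.072 0 0 0 0 0.5" --pt "0 0 0 0 0 0 0.5" --pt "0 0 0 0 0 0 0.5" --pt "0 0 0 0 0 0 0.5"

```text
t: 16.07
position: [0.5465, 0.1873, 0.2384]
ee_rot: [-1.569, -2.72, 0.001]
wrist_force: [-0.9, 0.9, 1.3]
grip_width: 0.0467
grasp_force: 0.0
```

```bash
python3 - <<'E' | grep -v corner
from go import *
go([.5478,.1873,.143],np.radians(120))
W=cam("wrist"); im=imaging.get_image("wrist"); cv2.imwrite("pics/w8.png",im[:,:,::-1])
h=cv2.cvtColor(im,cv2.COLOR_RGB2HSV).astype(int); mk=(h[...,0]>100)&(h[...,0]<130)&(h[...,1]>150)
n,l,s,ce=cv2.connectedComponentsWithStats(mk.astype(np.uint8)); i=1+np.argmax(s[1:,4]); print("blue",s[i],ce[i])
br=(l==i)&(h[...,2]>150); c=cv2.findContours(br.astype(np.uint8),0,1)[0]; print("top face",cv2.minAreaRect(max(c,key=len)),cv2.boxPoints(cv2.minAreaRect(max(c,key=len))).round(1).tolist())
from fit import bar
q=proj(W,bar([.5478,.1873,.141,np.radians(120)])); print("pred top",q[1::2].round(1).tolist(),"bottom",q[::2].round(1).tolist())
m=np.array([.4899,.2028,.145]); print("red top pred",proj(W,m),blob(im,"red")[0])
cv2.imwrite("pics/c8.png",cv2.resize(im[120:300,160:360],(800,600))[...,::-1])
E
```

```text
t 16.07 pos [0.5465 0.1873 0.2384] grip 0.0467 0.0 F [-0.9  0.9  1.3] shift units [-0.0037  0.0064  0.4769]
turn units [-0.001  -0.0005  0.0005]
blue [ 249  162   23   75 1553] [259.89504185 198.48293625]
top face ((260.5164794921875, 182.63711547851562), (20.524261474609375, 33.919525146484375), 2.6025619506835938) [[249.5, 199.10000610351562], [251.0, 165.1999969482422], [271.5, 166.1999969482422], [270.0, 200.0]]
mouth [0.4899 0.2028 0.0879] 0.0003
bar [269 129  20  59 981]
bar [ 387  166   32   74 2047]
bar [0.5523 0.1852 0.1276] 120.17 [ 2.87  1.38  1.38  0.5   0.12  1.05 -2.75 -1.25  2.21  1.79  0.25  0.98]
mouth in carrier: 0.04666332279654466 0.04509309695936942
edge yaw [np.float64(29.7), np.float64(-59.8), np.float64(-150.8), np.float64(119.8)]
pred top [[272.0, 237.7], [249.7, 237.7], [272.7, 164.0], [249.2, 164.0]] bottom [[270.7, 226.0], [250.6, 226.0], [271.4, 159.1], [250.2, 159.1]]
red top pred [207.0896782  146.52128915] [(np.int32(408), array([206.4, 144.2]))]
```

View pics/c8.png

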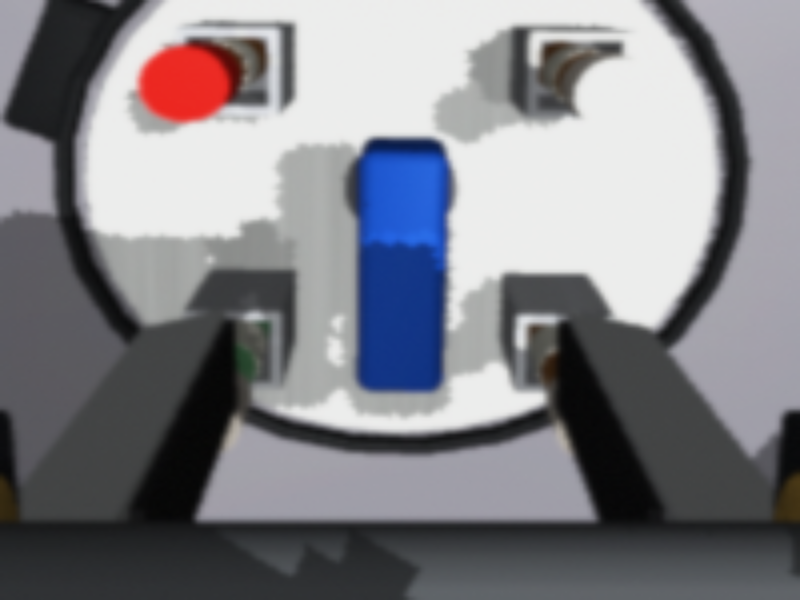

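The handle bar spans columns 249 to 272 and rows 162 to 237, matching the prediction, and is aligned and centred between the fingers. I'm descending and gripping.

servo_tool --pt "-0.0037 0.0055 0.1 0 0 0 0.5" --pt "0 0 0.14 0 0 0 0.5" --pt "0 0 0.12 0 0 0 0.5" --pt "0 0 0.07 0 0 0 0.5" --pt "0 0 0.035 0 0 0 0.5" --pt "0 0 0.012 0 0 0 0.5" --pt "0 0 0 0 0 0 0.5" --pt "0 0 0 0 0 0 0.5"

```text
t: 16.78
position: [0.5489, 0.1873, 0.1448]
ee_rot: [1.57, 2.72, 0.001]
wrist_force: [0.3, 0.5, -0.2]
grip_width: 0.047
grasp_force: 0.0
```

servo_tool --pt "0 0 0 0 0 0 0.4" --pt "0 0 0 0 0 0 0.3" --pt "0 0 0 0 0 0 0.25" --pt "0 0 0 0 0 0 0.2" --pt "0 0 0 0 0 0 0.15" --pt "0 0 0 0 0 0 0.1" --pt "0 0 0 0 0 0 0" --pt "0 0 0 0 0 0 0" --pt "0 0 0 0 0 0 0" --pt "0 0 0 0 0 0 0" --newtons 50

```text
t: 17.62
position: [0.5485, 0.1868, 0.1439]
ee_rot: [-1.571, -2.721, 0.001]
wrist_force: [-2.3, -2.1, 5.6]
grip_width: 0.0178
grasp_force: 50.0
```

servo_tool --pt "0 0 -0.01 0 0 0 0" --pt "0 0 -0.02 0 0 0 0" --pt "0 0 -0.03 0 0 0 0" --pt "0 0 -0.04 0 0 0 0" --pt "0 0 -0.04 0 0 0 0" --pt "0 0 -0.04 0 0 0 0" --pt "0 0 -0.04 0 0 0 0" --pt "0 0 -0.04 0 0 0 0" --pt "0 0 -0.04 0 0 0 0" --pt "0 0 -0.04 0 0 0 0" --pt "0 0 -0.04 0 0 0 0" --pt "0 0 -0.04 0 0 0 0" --pt "0 0 -0.03 0 0 0 0" --pt "0 0 -0.02 0 0 0 0" --pt "0 0 -0.02 0 0 0 0" --pt "0 0 -0.01 0 0 0 0" --pt "0 0 0 0 0 0 0" --pt "0 0 0 0 0 0 0" --pt "0 0 0 0 0 0 0" --pt "0 0 0 0 0 0 0"

```text
t: 19.28
position: [0.5485, 0.1869, 0.2435]
ee_rot: [-1.57, -2.72, 0.0]
wrist_force: [-0.6, -0.2, -5.1]
grip_width: 0.0176
grasp_force: 50.0
```

Run:
```python
from go import *
go([.5489,.1873,.2445],np.radians(120)); o=r.get_obs(); print(o["torque"].round(3),abs(o["qd"]).max().round(4))
sc=imaging.get_image("scene"); cv2.imwrite("pics/c9.png",cv2.resize(sc[60:280,150:450],(800,587))[...,::-1])
```

```text
t 19.28 pos [0.5485 0.1869 0.2435] grip 0.0176 50.0 F [-0.6 -0.2 -5.1] shift units [ 0.0006  0.0027 -0.0049]
turn units [-0.0003 -0.0002  0.0001]
[-0.055 -0.165  0.025] 0.0012
```

View pics/c9.png

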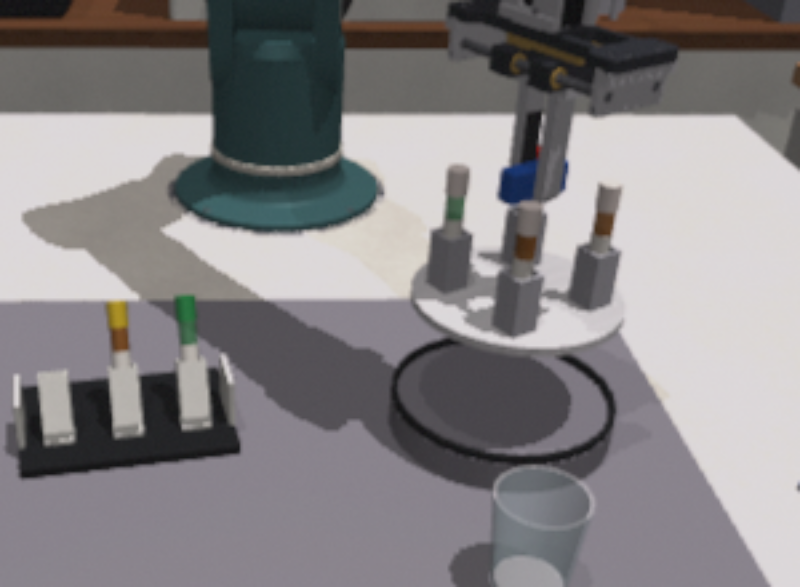

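The carrier hangs clear above the turntable. Its disc ellipse has the same slope as the dock's, so it's level, and the wrist carries about 5 N. The yellow and green tubes and the beaker haven't moved.

```bash
python3 -c "
from station import r
print(r.close_job())"
```

```text
the job is handed in; nothing more can be done
None
```

The red tube is on the bottom of the empty cup and the carrier is held level about 10 cm above the turntable, handed in at about 19 s with no verdict returned; I viewed 12 pictures, two over the limit of 10.

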